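Find the case that holds the objective and set it under the magnifier

ROBOT

A 6-joint arm with a two-finger parallel gripper is mounted at the origin on the work surface. World frame = base frame: x ahead of the robot, y to its left, z up, the work surface at z = 0. Lengths are in m, angles in degrees, forces in N, time in s.
With the tool pointing down it reaches from about 0.35 to 0.85 m from the base axis. Payload 8.1 kg.
Tool frame: the origin (TCP) lies at the very end of the fingers, on their centre line; the grasp point (between the pads) lies 19 mm behind it; z points along the fingers, y is the line along which they close (so a half turn about z gives the same grasp; the last joint's range is limited). The gripper opens to 93 mm and grips with 3 to 60 N. Pads are 15 mm wide; open, the fingers measure 128 mm over their backs; the gripper's body (75 mm by 188 mm) begins 65 mm behind the grasp point.
Start: joints at [71.826, 7.471, 85.268, -0, 87.261, -4.893], TCP at [0.138, 0.584, 0.219] pointing down, gripper open.
Joint ranges: [-169.43, 169.43], [-51.17, 129.36], [1.28, 143.12], [-76.62, 256.62], [0, 156.53], [-152.29, 152.29]. Speed limits (degrees/s): [136.94, 136.94, 159.86, 180, 180, 180].

INTERFACE

Orientations are given as a 3x3 rotation matrix whose columns are the frame's x, y, z axes.
In Python, from rig import ctrl gives the robot as it stands.
- The arm moves only by the tool carry_out, never from a script. Its arguments are lists of equal length, an entry for each row: "gripper": the closure, from 0 (fully open) to 1 (shut); "dp": the shift along the tool's x, y, z in cm, a list of three; "twist": the turn, a rotation vector about the tool's x, y, z in rad, a list of three. In form: {"gripper": [gripper, ...], "dp": [[dx, dy, dz], ...], "twist": [[ax, ay, az], ...]}. A call has 1 to 5 rows; each row shifts and turns the commanded pose from where the row before left it, along the tool's axes as they then stand; what a row does not reach is not made up. A row lasts 1/10 s, in which the tool goes at most 50 mm and 8.59 degrees, less where a joint would pass 70% of its speed; a pose out of reach is approached as far as the arm can. A call is refused whole if a number of a shift passes 5 or a number of a turn 0.15, either way. A call with a gripper value outside its range is refused whole. The fingers move at their own pace and stop on an object; the grip force is fixed at half the most. Time passes only in rows, so rows that do not move let the fingers close. It gives the time, the measured TCP pose, the force, the opening and the grip force at its end, in the units of the state.
- ctrl.get_state(): the state, without advancing time (a new reading comes with each control period).
- ctrl.get_image(name): name is "side" or "top" or "wrist"; returns (picture, depth): 384x512x3 uint8, blue, green, red; 384x512 float32, m along the optical axis (not along the pixel's ray), 0 where there is no reading.
- ctrl.camera_info(name): a dict with "camera_matrix" (3x3 intrinsics, pixels), "dist_coeffs" ([k1, k2, p1, p2, k3] as OpenCV has them; the pictures are not rectified), "camera_from_world" (4x4, takes a point from world to camera coordinates). Camera axes: x right, y down, z forward; pixel columns grow to the right and rows downward; lengths in m; the calibration is good to about 2 mm. A picture is of the moment at which its call begins: read the wrist's pose just before it. camera_info takes no time and is no camera call; for the wrist camera it gives the pose at the moment of the call.
- ctrl.sign_off(): hands the job in; it is judged then, once.
Trained networks look in the newest picture that a camera, given by its name, has taken for a name from the list of things; names that differ only in an ending like _2 or _b are one class to them, and where a whole thing is asked for, a point or a joint stands for the part that bears it (a point fixed in the world has none). Each returns a list of dicts, best first, with "confidence" (0 to 1); they miss things now and then, are a little off and sometimes report something else, mostly with a low value. They report only what shows in the picture. A call takes as long as a camera call. They do not tell look-alikes from the thing itself.
- ctrl.trace(thing, camera): "mask" (384x512 bool, what is visible of it) and "xy" ([column, row] as shares, 0 to 1, of the picture: columns of its width, rows of its height, amid what is visible of it).
- ctrl.pinpoint(thing, camera): "xy" ([column, row] as shares, 0 to 1, of the picture: columns of its width, rows of its height: a listed point, or the origin of a listed thing).
The state is a dict: "clock": time; "joints": joint angles; "dq": joint speeds; "joint_efforts": joint torques, N m; "tcp_pos": TCP position; "orientation": TCP orientation; "ft_force": force on the tool from outside, world axes, zero at the start; "moment": the same for the moment, N m; "finger_gap": opening from 0.0 (shut) to 1.0 (fully open); "grip_force": force on a finger pad.
Only numpy, scipy, OpenCV 4.12 (cv2) and the standard library are available. Lean on these libraries where they do the work, as an engineer would, in place of code of your own. Each camera call takes 0.05 s, during which the arm holds its last target. There are 200 camera calls.

TASK

One of the three identical closed cases still holds a metal microscope objective: find it by lifting the cases to feel which is heavy, and take the lid off that one only, laying the lid flat on the mat or table the right way up. Set the objective down on the round inspection pad without dropping it, and after that swing the stiff magnifier arm until its lens is centred over the pad, and let go. Leave all cases standing upright on the mat, the other two closed, and do not disturb the bottle, the slide box or the jar.

Things in the scene. Friction and masses are not known exactly. Their poses are not given: they have to be found in the camera images.
- case_1: Lower part of one of three identical cases: open grey box 120 (its x) x 60 (its y) x 42 mm high, walls and floor 4 mm, loose on the mat. Origin: centre of its underside. With lid 78 mm high and 0.17 kg. Lift a closed case by this box, across its 60 mm width: the lid is loose. Any of the three may be the heavy one (0.53 kg) in any trial, the others weigh 0.185 kg.
- nest_1 (a point): Centre of the inner floor of case_1, 4 mm above its underside. The content stands loose here, inside a square lip 8 mm high, 2 mm play. Objective (in one case): 0.36 kg metal cylinder, 36 mm across up to 40 mm above this point, then 26 mm across up to 52 mm; rises 14 mm over the rim; 38 mm free on each side for fingers along the case's x, 8 mm along y. The other cases: white plastic cap, 36 mm across, 30 high, 15 g.
- lid_1: White lid of case_1, 117 x 57 mm, 24 mm high, resting loose on the rim with a 4 mm lip inside it; lifts straight off. Carries a red grip bar on top, 44 mm along its x, 14 mm wide along its y, from 24 to 40 mm above the origin. Origin: centre of the lip's underside; 38 mm above the case's origin when closed, at the table's or mat's height when laid right way up on the table.
- case_2: Lower part of one of three identical cases: open grey box 120 (its x) x 60 (its y) x 42 mm high, walls and floor 4 mm, loose on the mat. Origin: centre of its underside. With lid 78 mm high and 0.17 kg. Lift a closed case by this box, across its 60 mm width: the lid is loose. Any of the three may be the heavy one (0.53 kg) in any trial, the others weigh 0.185 kg.
- nest_2 (a point): Centre of the inner floor of case_2, 4 mm above its underside. The content stands loose here, inside a square lip 8 mm high, 2 mm play. Objective (in one case): 0.36 kg metal cylinder, 36 mm across up to 40 mm above this point, then 26 mm across up to 52 mm; rises 14 mm over the rim; 38 mm free on each side for fingers along the case's x, 8 mm along y. The other cases: white plastic cap, 36 mm across, 30 high, 15 g.
- lid_2: White lid of case_2, 117 x 57 mm, 24 mm high, resting loose on the rim with a 4 mm lip inside it; lifts straight off. Carries a red grip bar on top, 44 mm along its x, 14 mm wide along its y, from 24 to 40 mm above the origin. Origin: centre of the lip's underside; 38 mm above the case's origin when closed, at the table's or mat's height when laid right way up on the table.
- case_3: Lower part of one of three identical cases: open grey box 120 (its x) x 60 (its y) x 42 mm high, walls and floor 4 mm, loose on the mat. Origin: centre of its underside. With lid 78 mm high and 0.17 kg. Lift a closed case by this box, across its 60 mm width: the lid is loose. Any of the three may be the heavy one (0.53 kg) in any trial, the others weigh 0.185 kg.
- nest_3 (a point): Centre of the inner floor of case_3, 4 mm above its underside. The content stands loose here, inside a square lip 8 mm high, 2 mm play. Objective (in one case): 0.36 kg metal cylinder, 36 mm across up to 40 mm above this point, then 26 mm across up to 52 mm; rises 14 mm over the rim; 38 mm free on each side for fingers along the case's x, 8 mm along y. The other cases: white plastic cap, 36 mm across, 30 high, 15 g.
- lid_3: White lid of case_3, 117 x 57 mm, 24 mm high, resting loose on the rim with a 4 mm lip inside it; lifts straight off. Carries a red grip bar on top, 44 mm along its x, 14 mm wide along its y, from 24 to 40 mm above the origin. Origin: centre of the lip's underside; 38 mm above the case's origin when closed, at the table's or mat's height when laid right way up on the table.
- mat: Thin blue work mat fixed to the table, 400 (x) x 540 (y) mm, 2 mm thick, on which the cases and the bystanders stand; it covers all the table around them. Origin: centre of its underside. The bare table top is at height 0.
- pad: Fixed round black inspection pad with a green rim, 70 mm in diameter, 6 mm high. Origin: centre of its underside. Clear above at the start.
- magnifier: Fixed stand of the magnifier: round white foot 110 mm across and 16 mm high, steel post to 140 mm height. Origin: centre of the foot's underside, on the vertical hinge axis of the arm.
- magnifier_arm (a joint): Angle of the magnifier's level swing arm about the vertical post, rad, growing counter-clockwise seen from above; range -1.6 to 0.7; 0 when the arm points along the stand's own -x. Stiff friction (0.25 N m, about 2 N at the knob): it stays where released.
- lens (a point): Centre of the magnifier's round lens (94 mm over its black frame, 10 mm thick), 200 mm from the post axis, 151 mm above the table; level. Moves with the arm.
- swing_knob (a point): Centre of the top of the upright round red knob on the arm, 16 mm in diameter, from 157 mm (arm's top) to 189 mm above the table, 140 mm from the post axis towards the lens.
- dropper: Bystander: amber dropper bottle, 32 mm in diameter, 70 mm high, loose. Origin: centre of its underside.
- slidebox: Bystander: red slide box, 70 (x) x 35 (y) x 30 mm, loose. Origin: centre of its underside.
- jar: Bystander: specimen jar, 48 mm in diameter, 60 mm high, loose. Origin: centre of its underside.
- microscope: Fixed white microscope, foot 200 (x) x 150 (y) mm, about 430 mm high, an obstacle. Origin: centre of its underside.
Mind the look-alikes: they are no part of the job. What is shaped like the case_3 but yellow is not meant.

How it is judged:
By the outcome, as a careful person would: the job done as asked, in the order asked, and still so for the second after the job is handed in, with the robot touching nothing.
It also fails if it takes over 72 s, if anything falls off the work surface, if the arm or the gripper's body presses on something with over 40 N, if the wrist force passes 120 N, or if a joint passes its speed limit or range.

## Working session

There is one attempt and no reset: what is moved stays moved. The work goes in short steps, Python scripts to look and compute and a tool call to move; the robot and the scene stay as the last step left them, time stands still between calls to the robot, and variables do not carry over. Pictures are saved under pics/ and viewed, at most 10 in all, crops included, and the job is handed in when it is done.

Besides the shell and the picture viewer there is one more tool, called after "Request:" as a command line: name --argument value ..., lists and objects as JSON in quotes. carry_out: Moves the arm, as the interface text tells. Its arguments: {"type":"object","properties":{"gripper":{"type":"array","items":{"type":"number"}},"dp":{"type":"array","items":{"type":"array","items":{"type":"number"}}},"twist":{"type":"array","items":{"type":"array","items":{"type":"number"}}}},"required":["gripper","dp","twist"]}

```bash
mkdir -p pics; ls
python3 - <<'E'
from rig import ctrl
import cv2,numpy as np
for n in("top","side"):
    im,d=ctrl.get_image(n); cv2.imwrite(f"pics/{n}0.png",im); np.save(f"{n}d.npy",d)
    print(n,ctrl.camera_info(n))
print(ctrl.get_state())
E
```

```text
pics
top {'camera_matrix': array([[466.12824057,   0.        , 263.26695104],
       [  0.        , 466.12824057, 190.7431308 ],
       [  0.        ,   0.        ,   1.        ]]), 'dist_coeffs': array([-0.09449409,  0.        ,  0.        ,  0.        ,  0.        ]), 'camera_from_world': array([[-0.01432176, -0.99987505, -0.00669132, -0.08674846],
       [-0.99681431,  0.0148024 , -0.07837162,  0.45604211],
       [ 0.07846088,  0.00554758, -0.99690176,  1.86060655],
       [ 0.        ,  0.        ,  0.        ,  1.        ]])}
side {'camera_matrix': array([[413.98529905,   0.        , 258.1782684 ],
       [  0.        , 413.98529905, 192.4935248 ],
       [  0.        ,   0.        ,   1.        ]]), 'dist_coeffs': array([-0.0761572,  0.       ,  0.       ,  0.       ,  0.       ]), 'camera_from_world': array([[ 0.95761439, -0.28799438, -0.00582424, -0.43122823],
       [-0.22449292, -0.73349027, -0.64155666,  0.10776828],
       [ 0.18049269,  0.61567139, -0.76705354,  1.32801313],
       [ 0.        ,  0.        ,  0.        ,  1.        ]])}
{'clock': 0.1, 'joints': array([ 7.18267246e+01,  7.51079732e+00,  8.53235470e+01,  1.90538095e-03,
        8.72613933e+01, -4.89240228e+00]), 'dq': array([-0.09561845, -0.00482534, -0.12506497,  0.04250867, -0.08732748,
       -0.06520711]), 'joint_efforts': array([ 9.02733645e-04, -5.61340964e+01, -4.93097806e+01,  7.70408451e-02,
        2.92194000e-02, -3.64250343e-05]), 'tcp_pos': array([0.13763268, 0.58347087, 0.21768732]), 'orientation': array([[-9.73255196e-01,  2.29725964e-01, -5.52711063e-04],
       [ 2.29726562e-01,  9.73253933e-01, -1.57722440e-03],
       [ 1.75598820e-04, -1.66201426e-03, -9.99998603e-01]]), 'ft_force': array([ 0.56473382,  0.07027328, -0.1460049 ]), 'moment': array([-0.03323645,  0.04684703,  0.01739202]), 'grip_force': 0.0, 'finger_gap': 1.005136341187272}
```

View pics/top0.png

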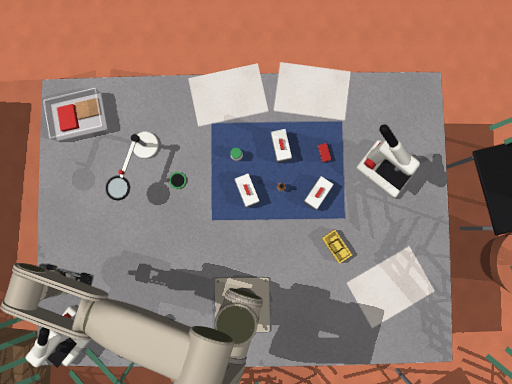

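View pics/side0.png

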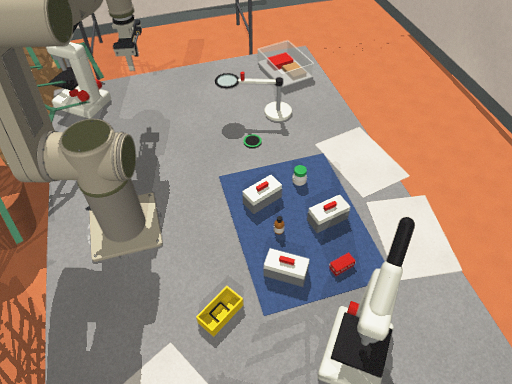

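Top view shows the cases at (247,190), (282,146) and (319,192), and the pad at (178,180). The magnifier foot is at (146,145) and the lens at (118,188). The jar is at (236,154), the dropper at (281,187) and the slide box at (325,152). The open yellow box at (337,245) is a look-alike off the mat, so the three white-lidded ones with red bars are meant.

```bash
cat > h.py <<'E'
from rig import ctrl
import cv2,numpy as np
def world(cam,d,info=None):
    i=info or ctrl.camera_info(cam); K,D,T=i["camera_matrix"],np.array(i["dist_coeffs"]),i["camera_from_world"]
    h,w=d.shape; u,v=np.meshgrid(np.arange(w),np.arange(h))
    p=cv2.undistortPoints(np.stack([u,v],-1).reshape(-1,1,2).astype(float),K,D).reshape(h,w,2)
    P=np.concatenate([p*d[...,None],d[...,None]],-1)
    W=(P-T[:3,3])@T[:3,:3]; W[d==0]=np.nan
    return W
def rect(pts):
    (c,s,a)=cv2.minAreaRect((pts[:,:2]*1000).astype(np.float32))
    if s[0]<s[1]: s=s[::-1]; a+=90
    return np.round([c[0],c[1],s[0],s[1],(a+90)%180-90],1)
E
python3 - <<'E'
from h import *
for cam in("top","side"):
    im=cv2.imread(f"pics/{cam}0.png"); W=world(cam,np.load(f"{cam}d.npy"))
    z=W[...,2]; hsv=cv2.cvtColor(im,cv2.COLOR_BGR2HSV)
    red=((hsv[...,0]<8)|(hsv[...,0]>172))&(hsv[...,1]>150)
    inr=(W[...,0]>.2)&(W[...,0]<.75)&(W[...,1]>-.45)&(W[...,1]<.6)
    for nm,m in(("tall",inr&(z>.045)&(z<.1)),("red",inr&red&(z>.01)),("low",inr&(z>.02)&(z<.045)),("high",inr&(z>.11)&(z<.2)),("foot",inr&(z>.008)&(z<.025)&(W[...,1]>.15))):
        n,l,st,_=cv2.connectedComponentsWithStats(m.astype(np.uint8))
        for k in range(1,n):
            if st[k,4]>12:
                p=W[l==k]; print(cam,nm,st[k],rect(p),"z",np.round(np.nanpercentile(p[:,2],[5,50,95]),3),"mean",np.round(p.mean(0),3))
    for t in ("pad","lens","swing_knob","magnifier","nest_1","case_1","lid_1","dropper","jar","slidebox"):
        for r in ctrl.pinpoint(t,cam)[:4]:
            u,v=r["xy"][0]*512,r["xy"][1]*384
            print(cam,t,round(r["confidence"],2),round(u),round(v),np.round(W[min(int(v),383),min(int(u),511)],3))
E
```

```text
top tall [ 91 120  13  10  51] [723.4 572.4  52.5  21.3 -54.2] z [0.046 0.062 0.077] mean [0.726 0.569 0.062]
top tall [271 129  21  32 448] [ 635.  -166.5  120.5   58.6   11.7] z [0.055 0.065 0.08 ] mean [ 0.634 -0.167  0.066]
top tall [140 140   6   6  20] [648.8 384.8  16.9   7.3 -23.7] z [0.051 0.066 0.093] mean [0.649 0.385 0.069]
top tall [231 147  11  12  98] [605.6  13.9  42.4  40.8  68.3] z [0.051 0.063 0.068] mean [0.604 0.013 0.062]
top tall [235 173  24  33 444] [457.9 -28.5 118.6  58.9  20.9] z [0.057 0.066 0.081] mean [ 0.457 -0.029  0.066]
top tall [305 176  29  33 450] [ 442.9 -312.4  119.9   59.4  -35.1] z [0.056 0.066 0.079] mean [ 0.442 -0.311  0.066]
top tall [278 183   7   7  40] [ 470.4 -164.1   24.    23.8   88.2] z [0.047 0.056 0.08 ] mean [ 0.47  -0.164  0.06 ]
top red [279 139   5  11  31] [ 633.2 -166.1   40.6   10.3   13.5] z [0.072 0.08  0.092] mean [ 0.634 -0.166  0.081]
top red [319 143  12  19 150] [ 607.1 -341.6   69.6   35.2   11.2] z [0.023 0.033 0.041] mean [ 0.607 -0.342  0.033]
top red [119 170   5   4  17] [520.8 436.9  11.2  10.6  -6.2] z [0.16
[... 5367 characters left out ...]
 0.67 244 72 [0.592 0.71  0.008]
side magnifier 0.74 280 112 [0.653 0.382 0.017]
side nest_1 0.84 285 273 [ 0.428 -0.336  0.05 ]
side nest_1 0.75 325 218 [ 0.603 -0.197  0.059]
side nest_1 0.6 222 314 [ 0.229 -0.378  0.001]
side case_1 0.76 259 195 [ 0.435 -0.049  0.065]
side case_1 0.74 327 217 [ 0.612 -0.198  0.062]
side case_1 0.65 285 275 [ 0.426 -0.336  0.044]
side case_1 0.63 218 313 [ 0.221 -0.378  0.006]
side lid_1 0.81 288 266 [ 0.438 -0.322  0.066]
side lid_1 0.61 263 192 [ 0.454 -0.044  0.061]
side lid_1 0.57 328 212 [ 0.624 -0.177  0.062]
side dropper 0.61 276 231 [ 0.456 -0.175  0.027]
side jar 0.72 300 183 [ 0.593 -0.01   0.022]
side slidebox 0.59 339 267 [ 0.59  -0.351  0.031]
```

```bash
cat >> h.py <<'E'
import json
from scipy.spatial.transform import Rotation as Ro
def plan(*wps,step=4.5,start=None):
    """wps: (x,y,z,yaw_deg,grip[,step cm]) tool straight down; prints rows (tool axes, cm, rad)."""
    s=ctrl.get_state(); p=np.array(s["tcp_pos"]); R=Ro.from_matrix(s["orientation"])
    rows=[]
    for w in wps:
        t=np.array(w[:3]); c,q=np.cos(np.radians(w[3])),np.sin(np.radians(w[3]))
        Rt=Ro.from_matrix([[c,q,0],[q,-c,0],[0,0,-1]]); st=w[5] if len(w)>5 else step
        ang=(R.inv()*Rt).magnitude()
        n=max(1,int(np.ceil(max(np.linalg.norm(t-p)*100/st,ang/.14))))
        for k in range(n,0,-1):
            dp=np.round(R.inv().apply((t-p)/k)*100,1 if k>1 else 2)
            tw=np.round((R.inv()*Rt).as_rotvec()/k,2 if k>1 else 3)
            p=p+R.apply(dp)/100; R=R*Ro.from_rotvec(tw); rows.append((w[4],dp.tolist(),tw.tolist()))
    for i in range(0,len(rows),5):
        b=rows[i:i+5]; print(json.dumps({"gripper":[r[0] for r in b],"dp":[r[1] for r in b],"twist":[r[2] for r in b]}).replace("-0.0,","0,").replace("-0.0]","0]").replace(" ",""))
def st():
    s=ctrl.get_state(); o=s["orientation"]
    print(round(s["clock"],2),np.round(s["tcp_pos"],4),"yaw",round(np.degrees(np.arctan2(o[1,0],o[0,0])),1),"F",np.round(s["ft_force"],2),"gap",round(s["finger_gap"],3),"gf",round(s["grip_force"],1),np.round(s["joints"],0))
E
python3 - <<'E'
from h import *
st()
plan((.457,-.028,.16,201.2,0),(.457,-.028,.012,201.2,0,3.8))
E
```

```text
1.1 [0.1378 0.584  0.2187] yaw 166.7 F [-0.04  0.13  0.59] gap 1.002 gf 0.0 [72.  7. 85. -0. 87. -5.]
{"gripper":[0,0,0,0,0],"dp":[[-2.8,-3.3,0.4],[-2.7,-3.4,0.4],[-2.6,-3.5,0.4],[-2.4,-3.6,0.4],[-2.3,-3.7,0.4]],"twist":[[0.0,0.0,-0.04],[0.0,0.0,-0.04],[0.0,0.0,-0.04],[0.0,0.0,-0.04],[0.0,0.0,-0.04]]}
{"gripper":[0,0,0,0,0],"dp":[[-2.1,-3.7,0.4],[-2.0,-3.8,0.3],[-1.8,-3.9,0.4],[-1.6,-4.0,0.3],[-1.5,-4.0,0.4]],"twist":[[0.0,0.0,-0.04],[0.0,0.0,-0.04],[0.0,0.0,-0.04],[0.0,0.0,-0.04],[0.0,0.0,-0.03]]}
{"gripper":[0,0,0,0,0],"dp":[[-1.4,-4.1,0.3],[-1.2,-4.1,0.4],[-1.1,-4.2,0.3],[-0.9,-4.2,0.4],[-0.8,-4.3,0.3]],"twist":[[0.0,0.0,-0.04],[0.0,0.0,-0.03],[0.0,0.0,-0.04],[0.0,0.0,-0.03],[0.0,0.0,-0.04]]}
{"gripper":[0,0,0,0,0],"dp":[[-0.53,-4.24,0.36],[0,0.0,3.7],[0,0.0,3.7],[0,0.0,3.7],[0,0.0,3.7]],"twist":[[0.0,0.0,-0.032],[0.0,0.0,0.0],[0.0,0.0,0.0],[0.0,0.0,0.0],[0.0,0.0,0.0]]}
```

Request:
carry_out --gripper '[0,0,0,0,0]' --dp '[[-2.8,-3.3,0.4],[-2.7,-3.4,0.4],[-2.6,-3.5,0.4],[-2.4,-3.6,0.4],[-2.3,-3.7,0.4]]' --twist '[[0,0,-0.04],[0,0,-0.04],[0,0,-0.04],[0,0,-0.04],[0,0,-0.04]]'

```text
clock: 1.6
tcp_pos: [0.2385, 0.3899, 0.1985]
orientation: [[-1.0, 0.03, 0.0], [0.03, 1.0, 0.0], [-0.0, 0.0, -1.0]]
ft_force: [0.4, 0.9, 0.1]
finger_gap: 0.998
grip_force: 0.0
```

Request:
carry_out --gripper '[0,0,0,0,0]' --dp '[[-2.1,-3.7,0.4],[-2.0,-3.8,0.3],[-1.8,-3.9,0.4],[-1.6,-4.0,0.3],[-1.5,-4.0,0.4]]' --twist '[[0,0,-0.04],[0,0,-0.04],[0,0,-0.04],[0,0,-0.04],[0,0,-0.03]]'

```text
clock: 2.1
tcp_pos: [0.3381, 0.2001, 0.1809]
orientation: [[-0.987, -0.159, 0.001], [-0.159, 0.987, 0.0], [-0.001, 0.0, -1.0]]
ft_force: [0.8, 1.0, -0.0]
finger_gap: 0.997
grip_force: 0.0
```

Request:
carry_out --gripper '[0,0,0,0,0]' --dp '[[-1.4,-4.1,0.3],[-1.2,-4.1,0.4],[-1.1,-4.2,0.3],[-0.9,-4.2,0.4],[-0.8,-4.3,0.3]]' --twist '[[0,0,-0.04],[0,0,-0.03],[0,0,-0.04],[0,0,-0.03],[0,0,-0.04]]'

```text
clock: 2.6
tcp_pos: [0.4385, 0.0084, 0.1638]
orientation: [[-0.943, -0.333, 0.001], [-0.333, 0.943, 0.0], [-0.001, -0.0, -1.0]]
ft_force: [0.5, 0.9, -0.2]
finger_gap: 1.001
grip_force: 0.0
```

Request:
carry_out --gripper '[0,0]' --dp '[[-0.53,-4.24,0.36],[0,0,0]]' --twist '[[0,0,-0.032],[0,0,0]]'

```text
clock: 2.8
tcp_pos: [0.4581, -0.0322, 0.1597]
orientation: [[-0.933, -0.359, 0.0], [-0.359, 0.933, -0.001], [0.0, -0.001, -1.0]]
ft_force: [0.8, 0.5, 0.2]
finger_gap: 1.0
grip_force: 0.0
```

Run:
```python
from h import *
st()
im,d=ctrl.get_image("top"); cv2.imwrite("pics/top1.png",im); W=world("top",d)
hsv=cv2.cvtColor(im,cv2.COLOR_BGR2HSV); g=(abs(hsv[...,0].astype(int)-65)<20)&(hsv[...,1]>90)&(W[...,1]>.15)&(W[...,1]<.35)&(W[...,0]>.4)&(W[...,0]<.6)
v,u=np.where(g); print(len(v),"green",[(u.min(),u.max(),v.min(),v.max())],rect(W[g]),cv2.minEnclosingCircle((W[g][:,:2]*1000).astype(np.float32)))
plan((.457,-.028,.012,201.2,0,3.8))
```

```text
2.8 [ 0.4581 -0.0322  0.1597] yaw -159.0 F [0.76 0.47 0.21] gap 1.0 gf 0.0 [ -10.  -13.  111.   -0.   82. -121.]
100 green [(np.int64(169), np.int64(185), np.int64(172), np.int64(188))] [505.4 256.3  66.6  66.4  44.4] ((505.3251037597656, 257.5334777832031), 34.7692756652832)
{"gripper":[0,0,0,0],"dp":[[0,0.1,3.7],[0,0.0,3.7],[0,0.1,3.7],[-0.06,0.01,3.67]],"twist":[[0.0,0,0],[0.0,0,0],[0.0,0,0],[0.0,-0.001,-0.004]]}
```

Request:
carry_out --gripper '[0,0,0,0,0]' --dp '[[0,0.2,3.7],[0,0.1,3.7],[0,0.1,3.7],[0,0,3.7],[0,0,0]]' --twist '[[0,0,0],[0,0,0],[0,0,0],[0,0,0],[0,0,0]]'

```text
clock: 3.35
tcp_pos: [0.4504, -0.0225, 0.0073]
orientation: [[-0.932, -0.362, -0.009], [-0.363, 0.932, 0.002], [0.008, 0.005, -1.0]]
ft_force: [-1.2, -0.2, -0.3]
finger_gap: 1.004
grip_force: 0.0
```

Request:
carry_out --gripper '[1,1,1,1,1]' --dp '[[0,0,0],[0,0,0],[0,0,0],[0,0,0],[0,0,0]]' --twist '[[0,0,0],[0,0,0],[0,0,0],[0,0,0],[0,0,0]]'

```text
clock: 3.85
tcp_pos: [0.4568, -0.0247, 0.0135]
orientation: [[-0.932, -0.362, 0.003], [-0.362, 0.932, -0.001], [-0.002, -0.002, -1.0]]
ft_force: [-0.9, -0.6, 6.8]
finger_gap: 0.64
grip_force: 30.0
```

Request:
carry_out --gripper '[1,1,1,1,1]' --dp '[[0,0,-0.5],[0,0,-1],[0,0,-1],[0,0,-0.5],[0,0,0]]' --twist '[[0,0,0],[0,0,0],[0,0,0],[0,0,0],[0,0,0]]'

```text
clock: 4.35
tcp_pos: [0.4565, -0.0245, 0.0434]
orientation: [[-0.932, -0.362, 0.002], [-0.362, 0.932, -0.0], [-0.002, -0.001, -1.0]]
ft_force: [0.1, 0.8, -1.8]
finger_gap: 0.646
grip_force: 30.0
```

Request:
carry_out --gripper '[1,1,1,1,1]' --dp '[[0,0,0],[0,0,0],[0,0,0],[0,0,0],[0,0,0]]' --twist '[[0,0,0],[0,0,0],[0,0,0],[0,0,0],[0,0,0]]'

```text
clock: 4.85
tcp_pos: [0.4553, -0.0243, 0.0418]
orientation: [[-0.932, -0.362, -0.001], [-0.362, 0.932, 0.0], [0.0, 0.0, -1.0]]
ft_force: [-0.1, -0.4, -1.7]
finger_gap: 0.644
grip_force: 30.0
```

Request:
carry_out --gripper '[1]' --dp '[[0,0,0]]' --twist '[[0,0,0]]'

```text
clock: 4.95
tcp_pos: [0.4554, -0.0243, 0.0419]
orientation: [[-0.932, -0.362, -0.0], [-0.362, 0.932, 0.0], [0.0, 0.0, -1.0]]
ft_force: [-0.3, 0.2, -2.4]
finger_gap: 0.646
grip_force: 30.0
```

Case A weighs about 0.19 kg, so it's light. I'll put it back.

Request:
carry_out --gripper '[1,1,1,1,1]' --dp '[[0,0,0.8],[0,0,0.9],[0,0,0.8],[0,0,0.4],[0,0,0]]' --twist '[[0,0,0],[0,0,0],[0,0,0],[0,0,0],[0,0,0]]'

```text
clock: 5.45
tcp_pos: [0.455, -0.0241, 0.013]
orientation: [[-0.932, -0.362, -0.002], [-0.362, 0.932, 0.0], [0.001, 0.001, -1.0]]
ft_force: [-5.1, 0.9, 8.4]
finger_gap: 0.642
grip_force: 30.0
```

Request:
carry_out --gripper '[1,1,0,0,0]' --dp '[[0,0,0],[0,0,0],[0,0,0],[0,0,0],[0,0,0]]' --twist '[[0,0,0],[0,0,0],[0,0,0],[0,0,0],[0,0,0]]'

```text
clock: 5.95
tcp_pos: [0.4555, -0.0243, 0.0128]
orientation: [[-0.932, -0.362, -0.0], [-0.362, 0.932, -0.0], [0.0, -0.0, -1.0]]
ft_force: [-0.3, -0.1, 1.1]
finger_gap: 0.847
grip_force: 0.0
```

Request:
carry_out --gripper '[0,0,0,0,0]' --dp '[[0,0,0],[0,0,-2],[0,0,-3],[0,0,-4],[0,0,-4]]' --twist '[[0,0,0],[0,0,0],[0,0,0],[0,0,0],[0,0,0]]'

```text
clock: 6.45
tcp_pos: [0.4549, -0.0242, 0.144]
orientation: [[-0.932, -0.362, -0.001], [-0.362, 0.932, 0.0], [0.001, 0.001, -1.0]]
ft_force: [1.2, 0.6, -0.4]
finger_gap: 1.002
grip_force: 0.0
```

Run:
```python
from h import *
st()
plan((.634,-.166,.15,192,0,4),(.634,-.166,.012,192,0,3.8))
```

```text
6.45 [ 0.4549 -0.0242  0.144 ] yaw -158.8 F [ 1.22  0.65 -0.36] gap 1.002 gf 0.0 [ -10.  -13.  113.   -0.   80. -121.]
{"gripper":[0,0,0,0,0],"dp":[[-1.9,-3.3,-0.1],[-2.0,-3.2,-0.1],[-2.1,-3.2,-0.1],[-2.2,-3.1,-0.1],[-2.3,-3.0,-0.1]],"twist":[[0.0,0,0.03],[0.0,0,0.03],[0.0,0,0.03],[0.0,0,0.02],[0.0,0,0.03]]}
{"gripper":[0,0,0,0,0],"dp":[[-2.43,-2.99,-0.13],[0,0,3.5],[0,0,3.4],[0,0,3.5],[0,0,3.4]],"twist":[[0.0,-0.001,0.021],[0.0,0,0],[0.0,0,0],[0.0,0,0],[0.0,0,0]]}
```

Request:
carry_out --gripper '[0,0,0,0,0]' --dp '[[-1.9,-3.3,-0.1],[-2.0,-3.2,-0.1],[-2.1,-3.2,-0.1],[-2.2,-3.1,-0.1],[-2.3,-3.0,-0.1]]' --twist '[[0,0,0.03],[0,0,0.03],[0,0,0.03],[0,0,0.02],[0,0,0.03]]'

```text
clock: 6.95
tcp_pos: [0.6052, -0.1436, 0.1478]
orientation: [[-0.974, -0.227, 0.0], [-0.227, 0.974, -0.0], [-0.0, -0.0, -1.0]]
ft_force: [1.3, 0.1, 0.1]
finger_gap: 0.998
grip_force: 0.0
```

Request:
carry_out --gripper '[0,0,0,0]' --dp '[[-2.4,-3.0,-0.1],[0,0,0],[0,0,0],[0,0,2]]' --twist '[[0,0,0.021],[0,0,0],[0,0,0],[0,0,0]]'

```text
clock: 7.35
tcp_pos: [0.6359, -0.1664, 0.1322]
orientation: [[-0.978, -0.208, 0.005], [-0.208, 0.978, -0.002], [-0.005, -0.002, -1.0]]
ft_force: [0.2, -0.0, 0.5]
finger_gap: 1.001
grip_force: 0.0
```

Request:
carry_out --gripper '[0,0,0,0,0]' --dp '[[0,0,3.5],[0,0,3.5],[0,0,2.8],[0,0,1.5],[0,0,0]]' --twist '[[0,0,0],[0,0,0],[0,0,0],[0,0,0],[0,0,0]]'

```text
clock: 7.85
tcp_pos: [0.632, -0.1649, 0.0138]
orientation: [[-0.978, -0.208, -0.004], [-0.208, 0.978, 0.002], [0.004, 0.002, -1.0]]
ft_force: [0.1, -0.7, -0.1]
finger_gap: 1.0
grip_force: 0.0
```

Request:
carry_out --gripper '[1,1,1,1,1]' --dp '[[0,0,0],[0,0,0],[0,0,0],[0,0,0],[0,0,0]]' --twist '[[0,0,0],[0,0,0],[0,0,0],[0,0,0],[0,0,0]]'

```text
clock: 8.35
tcp_pos: [0.6349, -0.166, 0.0171]
orientation: [[-0.978, -0.208, 0.001], [-0.208, 0.978, 0.0], [-0.001, 0.0, -1.0]]
ft_force: [-1.1, 2.4, 6.5]
finger_gap: 0.647
grip_force: 30.0
```

Request:
carry_out --gripper '[1,1,1,1,1]' --dp '[[0,0,-0.5],[0,0,-1],[0,0,-1],[0,0,-0.5],[0,0,0]]' --twist '[[0,0,0],[0,0,0],[0,0,0],[0,0,0],[0,0,0]]'

```text
clock: 8.85
tcp_pos: [0.6354, -0.1667, 0.0478]
orientation: [[-0.978, -0.208, 0.002], [-0.208, 0.978, -0.001], [-0.002, -0.001, -1.0]]
ft_force: [-0.1, -0.0, -5.1]
finger_gap: 0.642
grip_force: 30.0
```

Request:
carry_out --gripper '[1,1,1,1]' --dp '[[0,0,0],[0,0,0],[0,0,0],[0,0,0]]' --twist '[[0,0,0],[0,0,0],[0,0,0],[0,0,0]]'

```text
clock: 9.25
tcp_pos: [0.634, -0.1662, 0.0456]
orientation: [[-0.978, -0.208, -0.001], [-0.208, 0.978, 0.0], [0.001, 0.0, -1.0]]
ft_force: [0.0, -0.4, -5.0]
finger_gap: 0.641
grip_force: 30.0
```

Request:
carry_out --gripper '[1]' --dp '[[0,0,0]]' --twist '[[0,0,0]]'

```text
clock: 9.35
tcp_pos: [0.6342, -0.1662, 0.0457]
orientation: [[-0.978, -0.208, -0.0], [-0.208, 0.978, 0.0], [0.0, 0.0, -1.0]]
ft_force: [0.6, -0.7, -5.4]
finger_gap: 0.644
grip_force: 30.0
```

Case B at (282,146) is heavy, about 0.53 kg. I'll lower it and take its lid.

Request:
carry_out --gripper '[1,1,1,1,1]' --dp '[[0,0,0.8],[0,0,0.9],[0,0,0.8],[0,0,0.4],[0,0,0]]' --twist '[[0,0,0],[0,0,0],[0,0,0],[0,0,0],[0,0,0]]'

```text
clock: 9.85
tcp_pos: [0.6339, -0.1661, 0.0169]
orientation: [[-0.978, -0.208, -0.001], [-0.208, 0.978, 0.0], [0.001, 0.001, -1.0]]
ft_force: [-2.3, 0.7, -0.1]
finger_gap: 0.646
grip_force: 30.0
```

Request:
carry_out --gripper '[1,1,0,0,0]' --dp '[[0,0,0.1],[0,0,0],[0,0,0],[0,0,0],[0,0,0]]' --twist '[[0,0,0],[0,0,0],[0,0,0],[0,0,0],[0,0,0]]'

```text
clock: 10.35
tcp_pos: [0.6348, -0.1664, 0.0162]
orientation: [[-0.978, -0.208, 0.001], [-0.208, 0.978, -0.0], [-0.001, -0.0, -1.0]]
ft_force: [-0.9, -0.1, -0.9]
finger_gap: 0.852
grip_force: 0.0
```

Request:
carry_out --gripper '[0,0,0,0,0]' --dp '[[0,0,0],[0,0,-2],[0,0,-3],[0,0,-3],[0,0,-1]]' --twist '[[0,0,0],[0,0,0],[0,0,0],[0,0,0],[0,0,0]]'

```text
clock: 10.85
tcp_pos: [0.6366, -0.167, 0.1102]
orientation: [[-0.978, -0.208, 0.006], [-0.208, 0.978, -0.002], [-0.005, -0.003, -1.0]]
ft_force: [0.3, -0.4, 0.1]
finger_gap: 1.001
grip_force: 0.0
```

Request:
carry_out --gripper '[0,0]' --dp '[[0,0,0],[0,0,0]]' --twist '[[0,0,0],[0,0,0]]'

```text
clock: 11.05
tcp_pos: [0.6337, -0.1661, 0.1046]
orientation: [[-0.978, -0.208, -0.001], [-0.208, 0.978, 0.0], [0.001, 0.001, -1.0]]
ft_force: [-0.9, 0.7, -0.3]
finger_gap: 0.997
grip_force: 0.0
```

Run:
```python
from h import *
st()
i=ctrl.camera_info("wrist"); im,d=ctrl.get_image("wrist"); cv2.imwrite("pics/w1.png",im)
W=world("wrist",d,i); hsv=cv2.cvtColor(im,cv2.COLOR_BGR2HSV)
red=((hsv[...,0]<8)|(hsv[...,0]>172))&(hsv[...,1]>150)&(abs(W[...,2]-.08)<.006)&(np.hypot(W[...,0]-.634,W[...,1]+.166)<.05)
print(red.sum(), rect(W[red]) if red.sum()>5 else "")
l=(abs(W[...,2]-.064)<.006)&(np.hypot(W[...,0]-.634,W[...,1]+.166)<.09); print(l.sum(),rect(W[l]) if l.sum()>5 else "")
t=world("top",np.load("topd.npy")); print("mat edges",t[170,212],t[219,230],t[200,190])
```

```text
11.05 [ 0.6337 -0.1661  0.1046] yaw -168.0 F [-0.85  0.66 -0.25] gap 0.997 gf 0.0 [ -19.   20.   83.    0.   77. -121.]
1089 [ 632.9 -166.5   42.4   12.2   12.3]
11092 [ 634.  -166.1  117.7   57.2   11.7]
mat edges [0.5438701  0.11473844 0.00360062] [0.34319743 0.04299884 0.00234411] [ 0.42299381  0.20653301 -0.00458991]
```

View pics/w1.png

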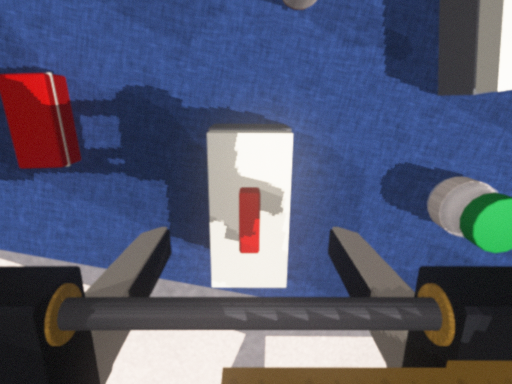

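The wrist view shows the white lid with its red bar at (249,220), centred between the fingers. The measured size of 118x57 mm matches.

Request:
carry_out --gripper '[0.5,0.5,0.5,0.5,0.5]' --dp '[[0,0,1],[0,0,1.4],[0,0,1],[0,0,0.4],[0,0,0]]' --twist '[[0,0,0],[0,0,0],[0,0,0],[0,0,0],[0,0,0]]'

```text
clock: 11.6
tcp_pos: [0.6332, -0.1659, 0.0661]
orientation: [[-0.978, -0.208, -0.003], [-0.208, 0.978, 0.001], [0.002, 0.002, -1.0]]
ft_force: [1.0, 0.2, -0.3]
finger_gap: 0.618
grip_force: 0.0
```

Request:
carry_out --gripper '[0.5,0.5,0.7,1,1]' --dp '[[0,0,0],[0,0,0],[0,0,0],[0,0,0],[0,0,0]]' --twist '[[0,0,0],[0,0,0],[0,0,0],[0,0,0],[0,0,0]]'

```text
clock: 12.1
tcp_pos: [0.6345, -0.1663, 0.0684]
orientation: [[-0.978, -0.208, 0.0], [-0.208, 0.978, -0.0], [-0.0, -0.0, -1.0]]
ft_force: [0.6, -0.6, -0.3]
finger_gap: 0.288
grip_force: 0.0
```

Request:
carry_out --gripper '[1,1,1,1,1]' --dp '[[0,0,0],[0,0,0],[0,0,0],[0,0,0],[0,0,0]]' --twist '[[0,0,0],[0,0,0],[0,0,0],[0,0,0],[0,0,0]]'

```text
clock: 12.6
tcp_pos: [0.6344, -0.1663, 0.0681]
orientation: [[-0.978, -0.208, 0.0], [-0.208, 0.978, -0.0], [-0.0, -0.0, -1.0]]
ft_force: [-0.1, 0.2, 1.1]
finger_gap: 0.147
grip_force: 30.0
```

Request:
carry_out --gripper '[1,1,1,1,1]' --dp '[[0,0,-0.7],[0,0,-1.5],[0,0,-2.5],[0,0,-2],[0,0,-1]]' --twist '[[0,0,0],[0,0,0],[0,0,0],[0,0,0],[0,0,0]]'

```text
clock: 13.1
tcp_pos: [0.6359, -0.1668, 0.1491]
orientation: [[-0.978, -0.208, 0.005], [-0.208, 0.978, -0.002], [-0.004, -0.003, -1.0]]
ft_force: [0.6, 0.8, -0.1]
finger_gap: 0.144
grip_force: 30.0
```

Run:
```python
from h import *
st()
plan((.38,.165,.145,180,1,3.5),(.38,.165,.04,180,1,2))
```

```text
13.1 [ 0.6359 -0.1668  0.1491] yaw -168.0 F [ 0.55  0.83 -0.13] gap 0.144 gf 30.0 [ -19.   18.   80.   -0.   81. -121.]
{"gripper":[1,1,1,1,1],"dp":[[1.5,3.1,0.0],[1.6,3.1,0.0],[1.6,3.1,0.0],[1.7,3.1,0.0],[1.8,3.0,0.0]],"twist":[[0,0.0,0.02],[0,0.0,0.02],[0,0.0,0.02],[0,0.0,0.02],[0,0.0,0.02]]}
{"gripper":[1,1,1,1,1],"dp":[[1.8,3.0,0.0],[1.9,2.9,0.0],[1.9,2.9,0.0],[2.0,2.9,0.1],[2.0,2.9,0.0]],"twist":[[0,0.0,0.02],[0,0.0,0.01],[0,0.0,0.02],[0,0.0,0.01],[0,0.0,0.02]]}
{"gripper":[1,1,1,1,1],"dp":[[2.0,2.8,0.1],[2.08,2.86,0.04],[0,0,1.8],[0,0,1.7],[0,0,1.8]],"twist":[[0,0.0,0.01],[-0.002,0.005,0.019],[0.0,0,0.0],[0.0,0,0.0],[0.0,0,0.0]]}
{"gripper":[1,1,1],"dp":[[0,0,1.7],[0,0,1.8],[-0.01,-0.01,1.7]],"twist":[[0.0,0,0.0],[0.0,0,0.0],[0.0,0,0.0]]}
```

Request:
carry_out --gripper '[1,1,1,1,1]' --dp '[[1.5,3.1,0],[1.6,3.1,0],[1.6,3.1,0],[1.7,3.1,0],[1.8,3.0,0]]' --twist '[[0,0,0.02],[0,0,0.02],[0,0,0.02],[0,0,0.02],[0,0,0.02]]'

```text
clock: 13.6
tcp_pos: [0.5266, -0.0272, 0.1453]
orientation: [[-0.994, -0.108, 0.0], [-0.108, 0.994, 0.0], [-0.0, 0.0, -1.0]]
ft_force: [0.0, -0.3, -0.1]
finger_gap: 0.144
grip_force: 30.0
```

Request:
carry_out --gripper '[1,1,1,1,1]' --dp '[[1.8,3.0,0],[1.9,2.9,0],[1.9,2.9,0],[2.0,2.9,0],[2.0,2.9,0]]' --twist '[[0,0,0.02],[0,0,0.01],[0,0,0.02],[0,0,0.01],[0,0,0.02]]'

```text
clock: 14.1
tcp_pos: [0.4196, 0.1109, 0.1455]
orientation: [[-1.0, -0.028, 0.001], [-0.028, 1.0, 0.0], [-0.001, 0.0, -1.0]]
ft_force: [1.0, 1.4, 0.4]
finger_gap: 0.15
grip_force: 30.0
```

Request:
carry_out --gripper '[1,1,1,1,1]' --dp '[[2.0,2.8,0],[2.0,2.8,0],[0,0,1.5],[0,0,2],[0,0,2]]' --twist '[[0,0,0.01],[0,0,0.02],[0,0,0],[0,0,0],[0,0,0]]'

```text
clock: 14.6
tcp_pos: [0.3795, 0.1655, 0.0902]
orientation: [[-1.0, -0.0, 0.002], [-0.0, 1.0, 0.0], [-0.002, 0.0, -1.0]]
ft_force: [0.4, 0.2, -1.1]
finger_gap: 0.151
grip_force: 30.0
```

Request:
carry_out --gripper '[1,1,1,1,1]' --dp '[[0,0,2],[0,0,1.5],[0,0,0.5],[0,0,0],[0,0,0]]' --twist '[[0,0,0],[0,0,0],[0,0,0],[0,0,0],[0,0,0]]'

```text
clock: 15.1
tcp_pos: [0.3798, 0.1652, 0.051]
orientation: [[-1.0, 0.001, 0.001], [0.001, 1.0, 0.0], [-0.001, 0.0, -1.0]]
ft_force: [-0.2, 0.4, -0.2]
finger_gap: 0.146
grip_force: 30.0
```

Next: 2.2 cm down to contact.

Request:
carry_out --gripper '[1,1,1,1,1]' --dp '[[0,0,0.6],[0,0,0.7],[0,0,0.6],[0,0,0.3],[0,0,0]]' --twist '[[0,0,0],[0,0,0],[0,0,0],[0,0,0],[0,0,0]]'

```text
clock: 15.6
tcp_pos: [0.379, 0.1649, 0.028]
orientation: [[-1.0, 0.001, -0.001], [0.001, 1.0, -0.0], [0.001, -0.0, -1.0]]
ft_force: [-3.6, -0.3, 5.0]
finger_gap: 0.147
grip_force: 30.0
```

Request:
carry_out --gripper '[1]' --dp '[[0,0,0]]' --twist '[[0,0,0]]'

```text
clock: 15.7
tcp_pos: [0.379, 0.1649, 0.028]
orientation: [[-1.0, 0.001, -0.001], [0.001, 1.0, -0.0], [0.001, -0.0, -1.0]]
ft_force: [-3.0, -0.6, 5.3]
finger_gap: 0.147
grip_force: 30.0
```

Request:
carry_out --gripper '[0.4,0.4,0.4,0.4,0.4]' --dp '[[0,0,0],[0,0,0],[0,0,0],[0,0,-0.5],[0,0,-2]]' --twist '[[0,0,0],[0,0,0],[0,0,0],[0,0,0],[0,0,0]]'

```text
clock: 16.2
tcp_pos: [0.3774, 0.1645, 0.0516]
orientation: [[-1.0, 0.001, -0.004], [0.001, 1.0, -0.001], [0.004, -0.001, -1.0]]
ft_force: [0.3, -0.1, 0.8]
finger_gap: 0.526
grip_force: 0.0
```

Request:
carry_out --gripper '[0.4,0.4,0.4,0.4,0.4]' --dp '[[0,0,-3],[0,0,-3],[0,0,-3],[0,0,-1],[0,0,0]]' --twist '[[0,0,0],[0,0,0],[0,0,0],[0,0,0],[0,0,0]]'

```text
clock: 16.7
tcp_pos: [0.3805, 0.1654, 0.1547]
orientation: [[-1.0, 0.001, 0.004], [0.001, 1.0, 0.001], [-0.004, 0.001, -1.0]]
ft_force: [1.1, 0.9, -0.2]
finger_gap: 0.599
grip_force: 0.0
```

Run:
```python
from h import *
st()
im,d=ctrl.get_image("top"); cv2.imwrite("pics/top2.png",im[100:230,140:360].repeat(3,0).repeat(3,1))
W=world("top",d); z=W[...,2]
m=(z>.049)&(z<.07)&(np.hypot(W[...,0]-.634,W[...,1]+.166)<.04); print("obj",m.sum(),W[m].mean(0) if m.any() else "", rect(W[m]) if m.sum()>4 else "")
r=(z>.03)&(z<.05)&(np.hypot(W[...,0]-.634,W[...,1]+.166)<.08); print("rim",r.sum(),rect(W[r]))
plan((.634,-.166,.145,102,.4,3.7))
```

```text
16.7 [0.3805 0.1654 0.1547] yaw 180.0 F [ 1.12  0.93 -0.18] gap 0.599 gf 0.0 [ 16. -21. 118.  -0.  83. -74.]
obj 48 [ 0.63252945 -0.16595743  0.05840666] [ 634.  -167.3   59.2   41.2  -82.5]
rim 124 [ 634.7 -168.3  121.1   60.4   11.6]
{"gripper":[0.4,0.4,0.4,0.4,0.4],"dp":[[-2.1,-2.8,0.1],[-2.4,-2.5,0.1],[-2.7,-2.2,0.1],[-2.9,-1.9,0.1],[-3.1,-1.6,0.1]],"twist":[[0.0,0.0,0.11],[0.0,0.0,0.11],[0.0,0.0,0.11],[0.0,0.0,0.11],[0.0,0.0,0.12]]}
{"gripper":[0.4,0.4,0.4,0.4,0.4],"dp":[[-3.3,-1.2,0.0],[-3.4,-0.8,0.1],[-3.4,-0.4,0.0],[-3.5,-0.1,0.1],[-3.5,0.4,0.0]],"twist":[[0.0,0.0,0.11],[0.0,0.0,0.12],[0.0,0.0,0.11],[0.0,0.0,0.12],[0.0,0.0,0.11]]}
{"gripper":[0.4,0.4],"dp":[[-3.4,0.7,0.1],[-3.25,1.1,0.01]],"twist":[[0.0,0.0,0.12],[0.001,0,0.111]]}
```

View pics/top2.png

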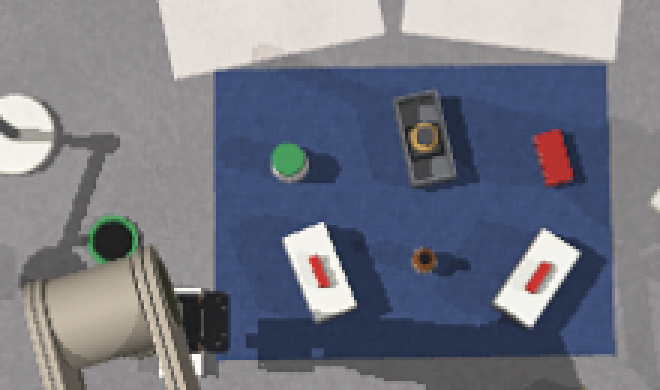

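The crop shows the opened case with the metal objective at (424,137), so it's the right case, and the other two are still closed. The lid lies at the left, under the gripper.

Request:
carry_out --gripper '[0.4,0.4,0.4,0.4,0.4]' --dp '[[-2.1,-2.8,0.1],[-2.4,-2.5,0.1],[-2.7,-2.2,0.1],[-2.9,-1.9,0.1],[-3.1,-1.6,0.1]]' --twist '[[0,0,0.11],[0,0,0.11],[0,0,0.11],[0,0,0.11],[0,0,0.12]]'

```text
clock: 17.25
tcp_pos: [0.4846, 0.0259, 0.1454]
orientation: [[-0.844, 0.536, -0.004], [0.536, 0.844, 0.0], [0.003, -0.002, -1.0]]
ft_force: [0.9, 0.2, -0.6]
finger_gap: 0.601
grip_force: 0.0
```

Request:
carry_out --gripper '[0.4,0.4,0.4,0.4,0.4]' --dp '[[-3.3,-1.2,0],[-3.4,-0.8,0.1],[-3.4,-0.4,0],[-3.5,-0.1,0.1],[-3.5,0.4,0]]' --twist '[[0,0,0.11],[0,0,0.12],[0,0,0.11],[0,0,0.12],[0,0,0.11]]'

```text
clock: 17.75
tcp_pos: [0.5914, -0.1117, 0.1427]
orientation: [[-0.421, 0.907, -0.004], [0.907, 0.421, 0.001], [0.003, -0.003, -1.0]]
ft_force: [0.4, 0.3, 0.9]
finger_gap: 0.597
grip_force: 0.0
```

Request:
carry_out --gripper '[0.4,0.4,0.4,0.4,0.4]' --dp '[[-3.4,0.7,0.1],[-3.2,1.1,0],[0,0,0],[0,0,0],[0,0,0]]' --twist '[[0,0,0.12],[0,0,0.111],[0,0,0],[0,0,0],[0,0,0]]'

```text
clock: 18.25
tcp_pos: [0.6324, -0.1646, 0.1433]
orientation: [[-0.209, 0.978, -0.003], [0.978, 0.209, 0.001], [0.002, -0.002, -1.0]]
ft_force: [0.7, 0.2, 0.5]
finger_gap: 0.6
grip_force: 0.0
```

Run:
```python
from h import *
st()
i=ctrl.camera_info("wrist"); im,d=ctrl.get_image("wrist"); cv2.imwrite("pics/w2.png",im)
W=world("wrist",d,i); z=W[...,2]
m=(abs(z-.058)<.004)&(np.hypot(W[...,0]-.634,W[...,1]+.166)<.03); print("top",m.sum(),[cv2.minEnclosingCircle((W[m][:,:2]*1000).astype(np.float32))] if m.any() else "")
r=(abs(z-.044)<.005)&(np.hypot(W[...,0]-.634,W[...,1]+.166)<.08); print("rim",r.sum(),rect(W[r]))
plan((.634,-.166,.02,102,.4,3))
```

```text
18.25 [ 0.6324 -0.1646  0.1433] yaw 102.1 F [0.67 0.17 0.45] gap 0.6 gf 0.0 [-19.  18.  81.   0.  81. -31.]
top 688 [((634.0120849609375, -165.7443389892578), 12.877837181091309)]
rim 2717 [ 634.1 -166.   120.3   60.6   11.6]
{"gripper":[0.4,0.4,0.4,0.4,0.4],"dp":[[0,0.0,2.5],[0,0.0,2.5],[-0.1,0.0,2.5],[0,0.1,2.4],[-0.1,0.02,2.49]],"twist":[[0,0,0.0],[0,0,0.0],[0,0,0.0],[0,0,0.0],[-0.002,-0.001,0.001]]}
```

View pics/w2.png

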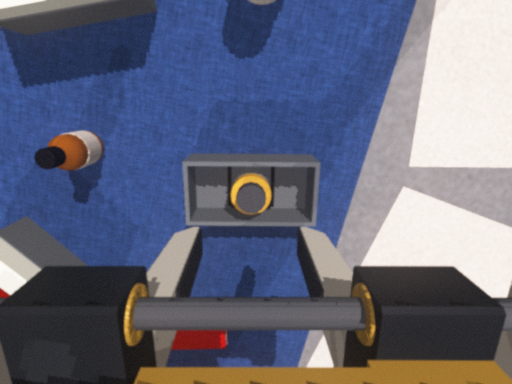

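The wrist view shows the objective at (251,194) standing in its nest, with the fingers along the case's x. I'll descend.

Request:
carry_out --gripper '[0.4,0.4,0.4,0.4,0.4]' --dp '[[-0.1,0.1,2],[-0.1,0.1,3],[0,0,3],[0,0,2],[0,0,1.2]]' --twist '[[-0.002,-0.001,0],[0,0,0],[0,0,0],[0,0,0],[0,0,0]]'

```text
clock: 18.8
tcp_pos: [0.6344, -0.1657, 0.0308]
orientation: [[-0.209, 0.978, -0.001], [0.978, 0.209, 0.0], [0.001, -0.001, -1.0]]
ft_force: [-0.1, -0.3, -0.4]
finger_gap: 0.6
grip_force: 0.0
```

Request:
carry_out --gripper '[0.4,0.4,0.4]' --dp '[[0,0,0.7],[0,0,0.3],[0,0,0]]' --twist '[[0,0,0],[0,0,0],[0,0,0]]'

```text
clock: 19.1
tcp_pos: [0.6366, -0.1671, 0.0238]
orientation: [[-0.208, 0.978, 0.003], [0.978, 0.208, -0.001], [-0.001, 0.003, -1.0]]
ft_force: [0.9, -0.3, 0.1]
finger_gap: 0.598
grip_force: 0.0
```

Request:
carry_out --gripper '[0.5,0.6,0.7,1,1]' --dp '[[0,0,0],[0,0,0],[0,0,0],[0,0,0],[0,0,0]]' --twist '[[0,0,0],[0,0,0],[0,0,0],[0,0,0],[0,0,0]]'

```text
clock: 19.6
tcp_pos: [0.6362, -0.1676, 0.0238]
orientation: [[-0.207, 0.978, 0.002], [0.978, 0.207, -0.001], [-0.002, 0.002, -1.0]]
ft_force: [-4.3, -0.5, 5.6]
finger_gap: 0.378
grip_force: 30.0
```

Request:
carry_out --gripper '[1,1]' --dp '[[0,0,0],[0,0,0]]' --twist '[[0,0,0],[0,0,0]]'

```text
clock: 19.8
tcp_pos: [0.6362, -0.1675, 0.0238]
orientation: [[-0.207, 0.978, 0.002], [0.978, 0.207, -0.001], [-0.001, 0.002, -1.0]]
ft_force: [-4.5, -0.5, 5.2]
finger_gap: 0.381
grip_force: 30.0
```

Request:
carry_out --gripper '[1,1,1,1,1]' --dp '[[0,0,-0.5],[0,0,-1.5],[0,0,-2.5],[0,0,-3],[0,0,-3]]' --twist '[[0,0,0],[0,0,0],[0,0,0],[0,0,0],[0,0,0]]'

```text
clock: 20.3
tcp_pos: [0.6357, -0.1669, 0.1296]
orientation: [[-0.208, 0.978, 0.002], [0.978, 0.208, -0.0], [-0.001, 0.002, -1.0]]
ft_force: [-0.2, 0.6, -3.2]
finger_gap: 0.381
grip_force: 30.0
```

Request:
carry_out --gripper '[1,1,1]' --dp '[[0,0,-1.5],[0,0,0],[0,0,0]]' --twist '[[0,0,0],[0,0,0],[0,0,0]]'

```text
clock: 20.6
tcp_pos: [0.6356, -0.167, 0.1422]
orientation: [[-0.207, 0.978, 0.002], [0.978, 0.207, -0.0], [-0.001, 0.001, -1.0]]
ft_force: [-0.2, 0.3, -3.5]
finger_gap: 0.383
grip_force: 30.0
```

Run:
```python
from h import *
st()
plan((.506,.257,.145,125,1,3.5))
```

```text
20.6 [ 0.6356 -0.167   0.1422] yaw 102.0 F [-0.22  0.26 -3.54] gap 0.383 gf 30.0 [-19.  19.  80.   0.  81. -31.]
{"gripper":[1,1,1,1,1],"dp":[[3.4,-0.3,0],[3.4,-0.2,0],[3.4,-0.1,0],[3.4,0.0,0],[3.4,0.1,0]],"twist":[[0.0,0.0,-0.03],[0.0,0.0,-0.03],[0.0,0.0,-0.03],[0.0,0.0,-0.03],[0.0,0.0,-0.03]]}
{"gripper":[1,1,1,1,1],"dp":[[3.4,0.2,0],[3.4,0.3,0],[3.4,0.4,-0.1],[3.4,0.5,0],[3.3,0.6,-0.1]],"twist":[[0.0,0.0,-0.03],[0.0,0.0,-0.03],[0.0,0.0,-0.03],[0.0,0.0,-0.03],[0.0,0.0,-0.03]]}
{"gripper":[1,1,1],"dp":[[3.3,0.8,0],[3.3,0.8,-0.1],[3.34,1.01,-0.01]],"twist":[[0.0,0.0,-0.03],[0.0,0.0,-0.04],[0.001,0.001,-0.032]]}
```

Request:
carry_out --gripper '[1,1,1,1,1]' --dp '[[2.4,-0.3,0],[3.4,-0.2,0],[3.4,-0.1,0],[3.4,0,0],[3.4,0.1,0]]' --twist '[[0,0,-0.03],[0,0,-0.03],[0,0,-0.03],[0,0,-0.03],[0,0,-0.03]]'

```text
clock: 21.1
tcp_pos: [0.5858, -0.0128, 0.14]
orientation: [[-0.352, 0.936, -0.002], [0.936, 0.352, 0.0], [0.001, -0.002, -1.0]]
ft_force: [0.9, 0.8, -3.3]
finger_gap: 0.378
grip_force: 30.0
```

Request:
carry_out --gripper '[1,1,1,1,1]' --dp '[[3.4,0.2,0],[3.4,0.3,0],[3.4,0.4,-0.1],[3.4,0.5,0],[3.3,0.6,-0.1]]' --twist '[[0,0,-0.03],[0,0,-0.03],[0,0,-0.03],[0,0,-0.03],[0,0,-0.03]]'

```text
clock: 21.6
tcp_pos: [0.5351, 0.1495, 0.1418]
orientation: [[-0.488, 0.873, -0.002], [0.873, 0.488, -0.001], [-0.0, -0.002, -1.0]]
ft_force: [0.6, 1.4, -3.4]
finger_gap: 0.38
grip_force: 30.0
```

Request:
carry_out --gripper '[1,1,1,1,1]' --dp '[[3.3,0.8,0],[3.3,0.8,-0.1],[2.3,0.7,0],[1.5,0.4,0],[0.5,0.1,0]]' --twist '[[0,0,-0.03],[0,0,-0.03],[0,0,-0.03],[0,0,0],[0,0,0]]'

```text
clock: 22.1
tcp_pos: [0.5031, 0.2569, 0.1437]
orientation: [[-0.564, 0.825, -0.001], [0.825, 0.564, -0.002], [-0.001, -0.001, -1.0]]
ft_force: [-0.2, -0.1, -2.9]
finger_gap: 0.378
grip_force: 30.0
```

Request:
carry_out --gripper '[1,1,1,1]' --dp '[[0,0,0],[0,0,0],[0,0,0],[0,0,0]]' --twist '[[0,0,0],[0,0,0],[0,0,0],[0,0,0]]'

```text
clock: 22.5
tcp_pos: [0.505, 0.2552, 0.1456]
orientation: [[-0.563, 0.827, 0.002], [0.827, 0.563, -0.001], [-0.002, 0.002, -1.0]]
ft_force: [0.4, -0.9, -4.5]
finger_gap: 0.382
grip_force: 30.0
```

Run:
```python
from h import *
st()
i=ctrl.camera_info("wrist"); im,d=ctrl.get_image("wrist"); cv2.imwrite("pics/w3.png",im); W=world("wrist",d,i)
hsv=cv2.cvtColor(im,cv2.COLOR_BGR2HSV); g=(abs(hsv[...,0].astype(int)-65)<20)&(hsv[...,1]>90)&(abs(W[...,2]-.006)<.01)&(np.hypot(W[...,0]-.506,W[...,1]-.257)<.06)
print(g.sum())
if g.sum()>20:
    p=W[g]; print(p[:,2].mean(),cv2.minEnclosingCircle((p[:,:2]*1000).astype(np.float32)))
    A=np.c_[2*p[:,:2],np.ones(len(p))]; s=np.linalg.lstsq(A,(p[:,:2]**2).sum(1),rcond=None)[0]; print("fit",s[:2],np.sqrt(s[2]+s[:2]@s[:2]))
plan((.506,.257,.06,125,1,3))
```

```text
22.5 [0.505  0.2552 0.1456] yaw 124.2 F [ 0.37 -0.88 -4.51] gap 0.382 gf 30.0 [ 22.   5.  96.  -0.  79. -13.]
1265
0.0067466974349804035 ((504.3830261230469, 257.5121154785156), 36.03795623779297)
fit [0.50463873 0.25862409] 0.03119990892770646
{"gripper":[1,1,1],"dp":[[0.0,0.1,2.9],[0.0,0.0,2.8],[0.09,0.06,2.86]],"twist":[[0.0,0.0,0],[0.0,0.0,-0.01],[0.002,0.002,-0.003]]}
```

Request:
carry_out --gripper '[1,1,1,1,1]' --dp '[[0.1,0.1,1.5],[0.1,0,2.5],[0,0,2.5],[0,0,2],[0,0,1.5]]' --twist '[[0,0,0],[0,0,0],[0,0,0],[0,0,0],[0,0,0]]'

```text
clock: 23.05
tcp_pos: [0.5032, 0.2577, 0.0427]
orientation: [[-0.564, 0.826, -0.0], [0.826, 0.564, -0.002], [-0.001, -0.001, -1.0]]
ft_force: [0.3, 0.2, -3.9]
finger_gap: 0.384
grip_force: 30.0
```

Request:
carry_out --gripper '[1,1,1,1,1]' --dp '[[0,0,0.8],[0,0,0.3],[0,0,0],[0,0,0],[0,0,0]]' --twist '[[0,0,0],[0,0,0],[0,0,0],[0,0,0],[0,0,0]]'

```text
clock: 23.55
tcp_pos: [0.5054, 0.2586, 0.0357]
orientation: [[-0.564, 0.826, 0.004], [0.826, 0.564, 0.0], [-0.002, 0.003, -1.0]]
ft_force: [-0.6, 0.9, -3.1]
finger_gap: 0.38
grip_force: 30.0
```

Request:
carry_out --gripper '[1,1,1,1,1]' --dp '[[0,0,0.3],[0,0,0.3],[0,0,0.3],[0,0,0.2],[0,0,0]]' --twist '[[0,0,0],[0,0,0],[0,0,0],[0,0,0],[0,0,0]]'

```text
clock: 24.05
tcp_pos: [0.5044, 0.2582, 0.0238]
orientation: [[-0.564, 0.826, 0.002], [0.826, 0.564, -0.001], [-0.002, 0.001, -1.0]]
ft_force: [-3.8, -1.2, 2.9]
finger_gap: 0.38
grip_force: 30.0
```

Request:
carry_out --gripper '[1,1,1,1]' --dp '[[0,0,0],[0,0,0],[0,0,0],[0,0,0]]' --twist '[[0,0,0],[0,0,0],[0,0,0],[0,0,0]]'

```text
clock: 24.45
tcp_pos: [0.5044, 0.2582, 0.0238]
orientation: [[-0.564, 0.826, 0.002], [0.826, 0.564, -0.001], [-0.002, 0.001, -1.0]]
ft_force: [-4.9, -2.5, 5.5]
finger_gap: 0.382
grip_force: 30.0
```

The objective is in contact with the pad. I'll release it and rise.

Request:
carry_out --gripper '[0.55,0.45,0.35,0.35,0.35]' --dp '[[0,0,0],[0,0,0],[0,0,0],[0,0,0],[0,0,0]]' --twist '[[0,0,0],[0,0,0],[0,0,0],[0,0,0],[0,0,0]]'

```text
clock: 24.95
tcp_pos: [0.5046, 0.2583, 0.0235]
orientation: [[-0.564, 0.826, 0.002], [0.826, 0.564, -0.001], [-0.002, 0.002, -1.0]]
ft_force: [-0.7, 0.1, -0.0]
finger_gap: 0.645
grip_force: 0.0
```

Request:
carry_out --gripper '[0.35,0.35,0.35,0.35,0.35]' --dp '[[0,0,-1],[0,0,-2],[0,0,-3],[0,0,-4],[0,0,-4]]' --twist '[[0,0,0],[0,0,0],[0,0,0],[0,0,0],[0,0,0]]'

```text
clock: 25.45
tcp_pos: [0.5038, 0.2582, 0.1653]
orientation: [[-0.564, 0.826, 0.002], [0.826, 0.564, -0.001], [-0.002, 0.001, -1.0]]
ft_force: [0.5, 0.2, -0.3]
finger_gap: 0.653
grip_force: 0.0
```

Request:
carry_out --gripper '[0.5,0.5,0.5,0.5]' --dp '[[0,0,-4],[0,0,-4],[0,0,-1],[0,0,0]]' --twist '[[0,0,0],[0,0,0],[0,0,0],[0,0,0]]'

```text
clock: 25.85
tcp_pos: [0.5054, 0.2589, 0.2568]
orientation: [[-0.564, 0.826, 0.007], [0.826, 0.564, 0.001], [-0.003, 0.007, -1.0]]
ft_force: [0.8, -0.1, 0.3]
finger_gap: 0.5
grip_force: 0.0
```

Run:
```python
from h import *
st()
im,d=ctrl.get_image("side"); W=world("side",d); z=W[...,2]
cv2.imwrite("pics/side2.png",im[50:250,190:390].repeat(3,0).repeat(3,1))
hsv=cv2.cvtColor(im,cv2.COLOR_BGR2HSV)
red=((hsv[...,0]<8)|(hsv[...,0]>172))&(hsv[...,1]>150)&(z>.15)&(z<.2)&(np.hypot(W[...,0]-.52,W[...,1]-.435)<.04)
if red.any(): print("knob",red.sum(),rect(W[red]))
m=(z>.02)&(z<.07)&(np.hypot(W[...,0]-.505,W[...,1]-.257)<.04); print("obj",m.sum(),rect(W[m]) if m.any() else "",np.nanmax(z[m]) if m.any() else "")
i=ctrl.camera_info("wrist"); im,d=ctrl.get_image("wrist"); W=world("wrist",d,i); z=W[...,2]
m=(z>.05)&(z<.065)&(np.hypot(W[...,0]-.505,W[...,1]-.257)<.03); print("obj w",m.sum(),cv2.minEnclosingCircle((W[m][:,:2]*1000).astype(np.float32)) if m.any() else "")
```

```text
25.85 [0.5054 0.2589 0.2568] yaw 124.3 F [ 0.76 -0.1   0.26] gap 0.5 gf 0.0 [ 22.   1.  88.  -0.  90. -12.]
obj 107 [501.5 256.8  34.7  34.1  73.3] 0.06264875417960966
obj w 370 ((503.69683837890625, 260.1076965332031), 12.904119491577148)
```

View pics/side2.png

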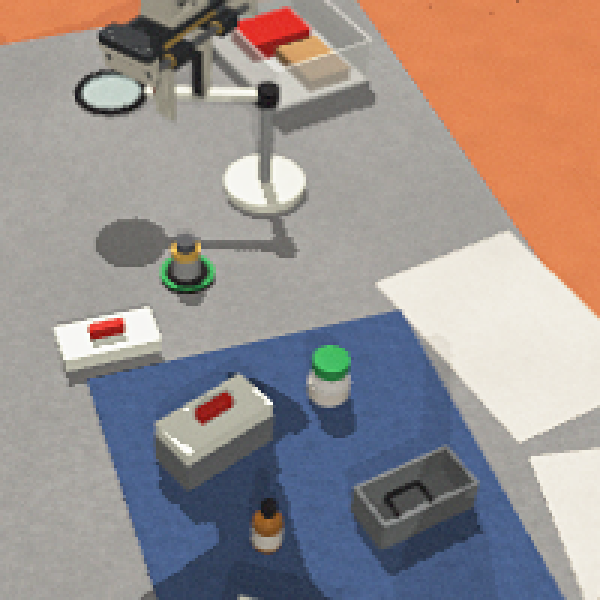

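The objective stands upright on the pad at (186,260), the lid lies flat at (107,340), and the bystanders are unmoved. The magnifier is next.

Run:
```python
from h import *
st()
plan((.52,.435,.26,159.5,.5,3.5))
```

```text
25.95 [0.5036 0.2582 0.2524] yaw 124.3 F [ 0.53  0.42 -0.04] gap 0.5 gf 0.0 [ 22.   1.  88.  -0.  90. -12.]
{"gripper":[0.5,0.5,0.5,0.5,0.5],"dp":[[2.3,1.9,-0.1],[2.1,2.1,-0.1],[1.8,2.3,-0.1],[1.6,2.5,-0.2],[1.4,2.6,-0.1]],"twist":[[0,0.0,-0.1],[0,0.0,-0.1],[0,0.0,-0.1],[0,0.0,-0.1],[0,0.0,-0.11]]}
{"gripper":[0.5],"dp":[[1.07,2.76,-0.18]],"twist":[[-0.001,0.001,-0.104]]}
```

Request:
carry_out --gripper '[0.5,0.5,0.5,0.5,0.5]' --dp '[[2.3,1.9,-0.1],[2.1,2.1,-0.1],[1.8,2.3,-0.1],[1.6,2.5,-0.2],[1.4,2.6,-0.1]]' --twist '[[0,0,-0.1],[0,0,-0.1],[0,0,-0.1],[0,0,-0.1],[0,0,-0.11]]'

```text
clock: 26.45
tcp_pos: [0.5169, 0.4062, 0.2563]
orientation: [[-0.897, 0.442, -0.002], [0.442, 0.897, -0.003], [0.0, -0.004, -1.0]]
ft_force: [0.4, -0.3, -0.8]
finger_gap: 0.504
grip_force: 0.0
```

Request:
carry_out --gripper '[0.5,0.5,0.5,0.5,0.5]' --dp '[[1.1,2.8,-0.2],[0,0,0],[0,0,0],[0,0,0],[0,0,0]]' --twist '[[0,0,-0.104],[0,0,0],[0,0,0],[0,0,0],[0,0,0]]'

```text
clock: 26.95
tcp_pos: [0.5205, 0.4345, 0.2609]
orientation: [[-0.936, 0.352, 0.001], [0.352, 0.936, -0.001], [-0.002, -0.001, -1.0]]
ft_force: [0.0, -0.1, 0.8]
finger_gap: 0.502
grip_force: 0.0
```

Run:
```python
from h import *
st()
i=ctrl.camera_info("wrist"); im,d=ctrl.get_image("wrist"); cv2.imwrite("pics/w4.png",im); W=world("wrist",d,i); z=W[...,2]
hsv=cv2.cvtColor(im,cv2.COLOR_BGR2HSV)
n=np.hypot(W[...,0]-.52,W[...,1]-.435)
red=((hsv[...,0]<8)|(hsv[...,0]>172))&(hsv[...,1]>150)&(abs(z-.189)<.005)&(n<.04)
if red.any(): print("knob",red.sum(),cv2.minEnclosingCircle((W[red][:,:2]*1000).astype(np.float32)))
f=(abs(z-.156)<.004)&(np.hypot(W[...,0]-.463,W[...,1]-.45)<.06); 
print("lens",f.sum(),cv2.minEnclosingCircle((W[f][:,:2]*1000).astype(np.float32)))
f=(abs(z-.016)<.003)&(np.hypot(W[...,0]-.65,W[...,1]-.386)<.07); print("foot",f.sum(),cv2.minEnclosingCircle((W[f][:,:2]*1000).astype(np.float32)) if f.any() else "")
```

```text
26.95 [0.5205 0.4345 0.2609] yaw 159.4 F [ 0.02 -0.13  0.77] gap 0.502 gf 0.0 [ 36.  19.  68.  -0.  93. -34.]
knob 267 ((519.9754028320312, 439.77191162109375), 7.507843971252441)
lens 9569 ((469.62152099609375, 457.2651062011719), 53.0179557800293)
foot 2854 ((652.427001953125, 394.2559814453125), 54.85348129272461)
```

View pics/w4.png

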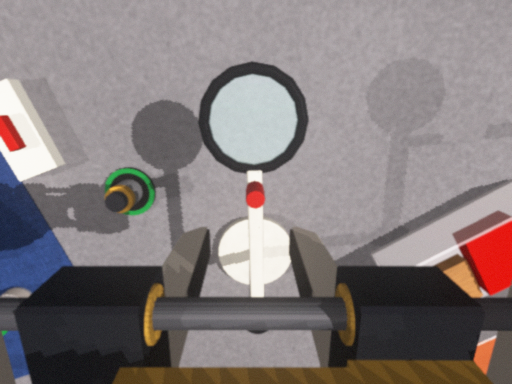

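The knob is at (256,195) between the fingers, the lens is beyond it, and the objective is upright on the pad at (120,198). I'll descend and grip the knob.

Request:
carry_out --gripper '[0.5,0.5,0.5,0.5,0.5]' --dp '[[0.1,0.3,1.5],[0,0,2.5],[0,0,2.5],[0,0,2],[0,0,0.8]]' --twist '[[0,0,0],[0,0,0],[0,0,0],[0,0,0],[0,0,0]]'

```text
clock: 27.5
tcp_pos: [0.5193, 0.4375, 0.1644]
orientation: [[-0.936, 0.351, -0.002], [0.351, 0.936, -0.003], [0.0, -0.004, -1.0]]
ft_force: [-0.2, 0.3, -0.5]
finger_gap: 0.502
grip_force: 0.0
```

Request:
carry_out --gripper '[0.5,0.6,0.7,0.8,1]' --dp '[[0,0,0.3],[0,0,0],[0,0,0],[0,0,0],[0,0,0]]' --twist '[[0,0,0],[0,0,0],[0,0,0],[0,0,0],[0,0,0]]'

```text
clock: 28.0
tcp_pos: [0.5212, 0.4391, 0.1665]
orientation: [[-0.937, 0.35, 0.004], [0.35, 0.937, 0.0], [-0.003, 0.002, -1.0]]
ft_force: [0.5, 0.5, -0.4]
finger_gap: 0.202
grip_force: 0.0
```

Request:
carry_out --gripper '[1,1,1]' --dp '[[0,0,0],[0,0,0],[0,0,0]]' --twist '[[0,0,0],[0,0,0],[0,0,0]]'

```text
clock: 28.3
tcp_pos: [0.5211, 0.4391, 0.1663]
orientation: [[-0.937, 0.35, 0.003], [0.35, 0.937, 0.0], [-0.003, 0.001, -1.0]]
ft_force: [-0.1, 0.3, 4.9]
finger_gap: 0.165
grip_force: 30.0
```

Run:
```python
from h import *
st()
P=np.array([.6505,.386]); s=ctrl.get_state(); k=s["tcp_pos"][:2]-P; r=np.hypot(*k); a0=np.degrees(np.arctan2(k[1],k[0])); a1=221.4
print("r",r,"a0",a0)
w=[]
for f in np.linspace(0,1,17)[1:]:
    a=a0+(a1-a0)*f; w.append((*(P+r*np.array([np.cos(np.radians(a)),np.sin(np.radians(a))])),s["tcp_pos"][2],159.4+(a1-a0)*f,1))
plan(*w)
```

```text
28.3 [0.5211 0.4391 0.1663] yaw 159.5 F [-0.06  0.33  4.92] gap 0.165 gf 30.0 [ 36.  21.  75.  -0.  84. -34.]
r 0.13982669782060714 a0 157.69420121409513
{"gripper":[1,1,1,1,1],"dp":[[0,-0.97,0],[-0.01,-0.97,0],[0,-0.97,0],[-0.01,-0.98,0],[0,-0.97,0]],"twist":[[0.001,0.003,-0.068],[0.0,0.0,-0.069],[0.0,0.0,-0.07],[0.0,0.0,-0.069],[0.0,0.0,-0.07]]}
{"gripper":[1,1,1,1,1],"dp":[[-0.01,-0.97,0],[0,-0.97,0],[-0.01,-0.97,0],[0,-0.97,0],[-0.01,-0.97,0]],"twist":[[0.0,0.0,-0.069],[0.0,0.0,-0.07],[0.0,0.0,-0.069],[0.0,0.0,-0.07],[0.0,0.0,-0.069]]}
{"gripper":[1,1,1,1,1],"dp":[[0.0,-0.98,0],[0,-0.97,0],[-0.01,-0.97,0],[0,-0.97,0],[-0.01,-0.97,0]],"twist":[[0.0,0.0,-0.07],[0.0,0.0,-0.069],[0.0,0.0,-0.07],[0.0,0.0,-0.069],[0.0,0.0,-0.07]]}
{"gripper":[1],"dp":[[0,-0.97,0]],"twist":[[0.0,0.0,-0.069]]}
```

Request:
carry_out --gripper '[1,1,1,1,1]' --dp '[[0,-0.97,0],[0,-0.97,0],[0,-0.97,0],[-0.02,-0.97,0],[0,-0.97,0]]' --twist '[[0,0,-0.07],[0,0,-0.07],[0,0,-0.07],[0,0,-0.07],[0,0,-0.07]]'

```text
clock: 28.8
tcp_pos: [0.5134, 0.3914, 0.1664]
orientation: [[-1.0, 0.006, 0.008], [0.006, 1.0, 0.001], [-0.008, 0.001, -1.0]]
ft_force: [14.9, 1.5, -2.7]
finger_gap: 0.164
grip_force: 30.0
```

Request:
carry_out --gripper '[1,1,1,1,1]' --dp '[[0,-0.97,0],[-0.01,-0.97,0],[0,-0.97,0],[-0.02,-0.97,0],[0,-0.97,0]]' --twist '[[0,0,-0.07],[0,0,-0.07],[0,0,-0.07],[0,0,-0.07],[0,0,-0.07]]'

```text
clock: 29.3
tcp_pos: [0.5221, 0.3448, 0.1665]
orientation: [[-0.941, -0.337, 0.012], [-0.337, 0.941, 0.004], [-0.013, -0.001, -1.0]]
ft_force: [26.1, 11.5, -10.4]
finger_gap: 0.165
grip_force: 30.0
```

Request:
carry_out --gripper '[1,1,1,1,1]' --dp '[[0,-0.97,0],[-0.01,-0.97,0],[0,-0.97,0],[0,-0.7,0],[0,0,0]]' --twist '[[0,0,-0.07],[0,0,-0.07],[0,0,-0.07],[0,0,-0.05],[0,0,0]]'

```text
clock: 29.8
tcp_pos: [0.5381, 0.3138, 0.1665]
orientation: [[-0.823, -0.567, 0.014], [-0.567, 0.823, 0.007], [-0.015, -0.002, -1.0]]
ft_force: [26.5, 17.2, -13.8]
finger_gap: 0.165
grip_force: 30.0
```

```bash
cat > lens.py <<'E'
from h import *
st()
P=np.array([.6505,.386])
k=ctrl.get_state()["tcp_pos"][:2]-P; print("tcp r,ang",np.hypot(*k),np.degrees(np.arctan2(k[1],k[0]))%360)
for c in ("top","side"):
    im,d=ctrl.get_image(c); W=world(c,d); z=W[...,2]; cv2.imwrite(f"pics/{c}_l.png",im)
    m=(abs(z-.153)<.008)&(np.hypot(W[...,0]-.505,W[...,1]-.258)<.09)&(np.hypot(W[...,0]-P[0],W[...,1]-P[1])>.145)
    if m.sum()>10: print(c,m.sum(),cv2.minEnclosingCircle((W[m][:,:2]*1000).astype(np.float32)),rect(W[m]))
    r=ctrl.pinpoint("lens",c)
    for q in r[:1]:
        i=ctrl.camera_info(c); K,T=i["camera_matrix"],i["camera_from_world"]
        n=cv2.undistortPoints(np.array([[[q["xy"][0]*512,q["xy"][1]*384]]]),K,np.array(i["dist_coeffs"])).ravel()
        R=T[:3,:3].T; o=-R@T[:3,3]; v=R@np.r_[n,1]; print(c,"pin",round(q["confidence"],2),np.round(o+v*(.151-o[2])/v[2],4))
E
python3 lens.py
```

```text
29.8 [0.5381 0.3138 0.1665] yaw -145.4 F [ 26.45  17.21 -13.76] gap 0.165 gf 30.0 [ 26.  12.  86.  -0.  81. -99.]
tcp r,ang 0.13361795649187744 212.70943358589554
top 237 ((490.13580322265625, 279.1590270996094), 48.25432586669922) [495.3 271.1  84.6  77.9  67. ]
top pin 0.61 [0.4859 0.2823 0.151 ]
side 376 ((488.27606201171875, 278.1351623535156), 49.816471099853516) [488.2 279.1  96.   89.6  74.7]
side pin 0.59 [0.481  0.2875 0.151 ]
```

Radial force has built up to about 31 N because my hinge estimate was a few mm off. I'll relax inward while finishing the last ~8°.

Request:
carry_out --gripper '[1,1,1,1,1]' --dp '[[-0.3,0,0],[-0.3,-0.5,0],[-0.1,-0.8,0],[0,-0.6,0],[0,-0.2,0]]' --twist '[[0,0,0],[0,0,-0.04],[0,0,-0.05],[0,0,-0.05],[0,0,0]]'

```text
clock: 30.5
tcp_pos: [0.551, 0.2981, 0.1663]
orientation: [[-0.736, -0.677, 0.002], [-0.677, 0.736, -0.001], [-0.001, -0.002, -1.0]]
ft_force: [-6.1, -1.2, 7.8]
finger_gap: 0.166
grip_force: 30.0
```

Request:
carry_out --gripper '[1,1]' --dp '[[0,0,0],[0,0,0]]' --twist '[[0,0,0],[0,0,0]]'

```text
clock: 30.7
tcp_pos: [0.5511, 0.298, 0.1663]
orientation: [[-0.737, -0.676, 0.002], [-0.676, 0.737, -0.001], [-0.001, -0.002, -1.0]]
ft_force: [-1.8, -3.9, 7.3]
finger_gap: 0.166
grip_force: 30.0
```

```bash
python3 lens.py
```

```text
30.7 [0.5511 0.298  0.1663] yaw -137.5 F [-1.79 -3.88  7.28] gap 0.166 gf 30.0 [  24.   13.   84.   -0.   82. -109.]
tcp r,ang 0.13272230438088176 221.50681819324797
top 300 ((509.0004577636719, 254.70382690429688), 47.954750061035156) [515.3 239.5  95.4  59.   22.5]
top pin 0.56 [0.5079 0.2586 0.151 ]
side 388 ((506.45037841796875, 254.18284606933594), 48.52503204345703) [507.1 254.8  91.9  91.5  -5.8]
side pin 0.73 [0.5031 0.2736 0.151 ]
```

Request:
carry_out --gripper '[0.7,0.6,0.6,0.6,0.6]' --dp '[[0,0,0],[0,0,0],[0,0,0],[0,0,-1],[0,0,-2]]' --twist '[[0,0,0],[0,0,0],[0,0,0],[0,0,0],[0,0,0]]'

```text
clock: 31.4
tcp_pos: [0.5498, 0.2982, 0.1941]
orientation: [[-0.737, -0.676, -0.002], [-0.676, 0.737, -0.002], [0.003, -0.001, -1.0]]
ft_force: [0.0, 0.7, 0.4]
finger_gap: 0.399
grip_force: 0.0
```

Request:
carry_out --gripper '[0.6,0.6,0.6,0.6,0.6]' --dp '[[0,0,-3],[0,0,-3],[0,0,-1.5],[0,0,0],[0,0,0]]' --twist '[[0,0,0],[0,0,0],[0,0,0],[0,0,0],[0,0,0]]'

```text
clock: 31.9
tcp_pos: [0.5508, 0.2987, 0.2698]
orientation: [[-0.737, -0.676, 0.002], [-0.676, 0.737, -0.001], [-0.001, -0.002, -1.0]]
ft_force: [0.9, -0.1, -1.2]
finger_gap: 0.396
grip_force: 0.0
```

```bash
cat > lens2.py <<'E'
from h import *
from scipy.optimize import least_squares
st()
for c in ("top","side","wrist"):
    i=ctrl.camera_info(c); im,d=ctrl.get_image(c); W=world(c,d,i); z=W[...,2]; cv2.imwrite(f"pics/{c}_m.png",im)
    dark=im.max(2)<70
    m=dark&(abs(z-.153)<.01)&(np.hypot(W[...,0]-.507,W[...,1]-.256)<.065)
    p=W[m][:,:2]
    if len(p)<15: print(c,len(p)); continue
    # annulus: outer radius 47, fit centre to mid-ring radius free
    r=least_squares(lambda q:np.hypot(*(p-q[:2]).T)-q[2],[.507,.256,.044],loss="soft_l1",f_scale=.003).x
    a=np.degrees(np.arctan2(*(p-r[:2]).T[::-1])); print(c,len(p),"ring",np.round(r,4),"cover",np.histogram(a,8,(-180,180))[0],"enc",cv2.minEnclosingCircle((p*1000).astype(np.float32)))
    k=((cv2.cvtColor(im,cv2.COLOR_BGR2HSV)[...,0]<8))&(abs(z-.189)<.006)&(np.hypot(W[...,0]-.55,W[...,1]-.298)<.03)
    if k.any(): print(" knob",cv2.minEnclosingCircle((W[k][:,:2]*1000).astype(np.float32)))
E
python3 lens2.py
```

```text
31.9 [0.5508 0.2987 0.2698] yaw -137.5 F [ 0.92 -0.05 -1.19] gap 0.396 gf 0.0 [  24.   11.   76.   -0.   93. -109.]
top 92 ring [0.5072 0.2547 0.0425] cover [17 18 18 14 12  6  0  7] enc ((507.53790283203125, 255.317138671875), 47.914798736572266)
 knob ((551.6338500976562, 296.0291748046875), 6.575031280517578)
side 88 ring [0.5053 0.2535 0.0436] cover [12 17 18  8  8  8  8  9] enc ((506.1673583984375, 253.3136444091797), 47.469017028808594)
 knob ((551.7664184570312, 298.71453857421875), 10.793354034423828)
wrist 2692 ring [0.5071 0.2564 0.0422] cover [394 395 371 329 261 266 315 361] enc ((507.43927001953125, 256.0466613769531), 46.912567138671875)
 knob ((550.6182861328125, 297.6368713378906), 7.750851154327393)
```

View pics/wrist_m.png

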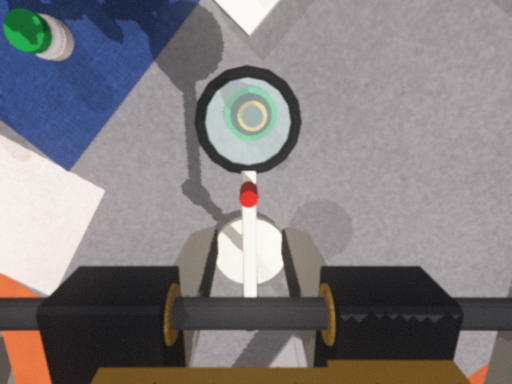

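The wrist view shows the pad and objective concentric inside the lens ring at (249,118), about 3 mm off centre by measurement. I'll do a final numeric check of the bystanders, then hand in.

Run:
```python
from h import *
for c in ("side",):
    im=cv2.imread("pics/side_m.png"); im,d=ctrl.get_image(c); W=world(c,d); z=W[...,2]
    for nm,x,y,r,lo,hi in (("A",.457,-.028,.08,.049,.1),("C",.442,-.311,.08,.049,.1),("B",.634,-.166,.09,.03,.06),("lid",.38,.165,.08,.015,.05),("jar",.604,.014,.04,.049,.1),("dropper",.469,-.165,.03,.047,.1),("slide",.606,-.342,.05,.02,.045),("obj",.505,.257,.035,.03,.07)):
        m=(z>lo)&(z<hi)&(np.hypot(W[...,0]-x,W[...,1]-y)<r); print(nm,m.sum(),rect(W[m]) if m.sum()>4 else "", np.round(np.nanpercentile(z[m],95),3) if m.any() else "")
st()
ctrl.sign_off()
```

```text
A 595 [453.5 -25.  121.1  60.4  21.3] 0.079
C 827 [ 441.1 -311.1  117.9   62.3  -34.1] 0.079
B 306 [ 633.2 -165.7  123.1   65.1   12.2] 0.046
lid 438 [ 3.780e+02  1.651e+02  1.170e+02  6.600e+01 -1.000e-01] 0.04
jar 123 [603.5  13.5  42.2  41.2  51.1] 0.065
dropper 68 [ 466.6 -165.1   25.9   20.9  -47.4] 0.074
slide 295 [ 604.2 -342.2   72.5   37.6   14.8] 0.034
obj 87 [501.6 256.4  33.8  31.5 -16.4] 0.06
32.1 [0.5501 0.2984 0.2684] yaw -137.5 F [-0.74  0.67 -0.01] gap 0.395 gf 0.0 [  24.   11.   77.   -0.   93. -109.]
the job is handed in; nothing more can be done
```

The job is handed in at 32 s: the objective (found in the case at the back of the mat) stands on the pad, that case's lid lies flat on the table, the lens is within about 3 mm of centred over the pad, and the other cases and bystanders are in place; I lifted only two cases because the second was clearly the heavy one, and while swinging the arm the wrist force rose to about 34 N.

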